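# Close the tea jar: strainer disk, then screw ring

### The job

Put the tea jar back together: seat the loose strainer disk fully home in the mouth of the white jar and let go of it, then set the red ring over it and screw it down clockwise (seen from above) until it clamps the strainer's gasket hand-tight, level and home, and leave it. Go by feel: do not force the jar or overtighten the ring, and leave the teapot, the cup and the tin where they stand.

Things in the scene. Friction and masses are not known exactly. Their poses are not given: they have to be found in the camera images.
- jar: white square opal-glass tea jar, 78 x 78 mm, 105 mm tall, held in a steel caddy fixed to the counter, so that it cannot move or turn. Shoulder 77 mm up; round neck above it, 49 mm across, 55 mm over its coarse right-hand thread (3 starts, each about 95 degrees long, 3.4 mm lower per radian of clockwise turn). Origin: centre of the jar's underside; z up
- jar_mouth (a point): centre of the jar's mouth, level with the glass rim. The mouth is 43 mm wide and 3.5 mm deep; below that a ledge leaves a 34 mm hole. The disk lies on this ledge
- disk_center (a point): half-way up the strainer's height, 11 mm above its underside and on its axis (inside the knob). Seated on the ledge, this point is 7.5 mm above jar_mouth
- disk: loose strainer: steel disk 41 mm across and 3 mm thick with a firm grey gasket on its rim (gasket top 5 mm above the underside) and a black knob in the middle, 13 mm across, its top 22 mm above the underside. About 60 g; starts flat on the round cork mat, knob up. Origin: centre of the underside; z up along the knob
- ring_center (a point): centre of the ring, half-way up (8 mm above its underside). The ring first touches the seated gasket when this point is 4.0 mm below jar_mouth. From there on it is stiff: tight within 0.2 to 0.4 mm more, overtight soon after
- ring: loose red ring, 62 mm outside, 16 mm high, top flange with a 30 mm hole (passes over the knob), 3 lugs inside. Lowered on the neck it rests on the thread; within 120 degrees clockwise it drops under the thread, 40 to 60 more draw it tight. Hand-tight: 0.2 to 0.3 N m, a few degrees after first grip; 0.5 is too tight; the moment fades once the turning stops. Origin: centre of the underside; z up
- teapot_center (a point): white porcelain teapot, 116 mm across without spout and handle, 112 mm tall; a point on its axis, 50 mm up. Leave it alone
- cup_center (a point): white tea cup, 70 mm across, 55 mm tall; centre of the cup. Leave it alone
- tin_center (a point): round green tea tin with a brass-coloured lid, 73 mm across, 82 mm tall; its centre. Leave it alone
Not all that is in view belongs to the job. There is more than one size of the disk; the job needs the largest. Several things look just like the ring: the one meant starts nearest to the robot's base.

How it is judged:
By the outcome, as a careful person would: the job done as asked, in the order asked, and still so for the second after the job is handed in, with the robot touching nothing.
It also fails if it takes over 64 s, if anything falls off the work surface, if the arm or the gripper's body presses on something with over 40 N, if the wrist force passes 120 N, or if a joint passes its speed limit or range.

### The arm

A 7-joint arm with a two-finger parallel gripper is mounted at the origin on the work surface. World frame = base frame: x ahead of the robot, y to its left, z up, the work surface at z = 0. Lengths are in m, angles in degrees, forces in N, time in s.
With the tool pointing down it reaches from about 0.4 to 0.875 m from the base axis. Payload 4.4 kg.
Tool frame: the origin (TCP) lies midway between the tips of the shut fingers; the grasp point (between the pads) lies 19 mm behind it (arm.tcp_to_grasp is the distance from the TCP to the grasp point, in m); z points along the fingers, y is the line along which they close (so a half turn about z gives the same grasp; the last joint's range is limited). The gripper opens to 85 mm and grips with 20 to 120 N. Pads are 22 mm wide; open, the fingers measure 114 mm over their backs; the gripper's body (76 mm by 85 mm) begins 54 mm behind the grasp point. The pads swing forward as they close: fully open they stand 13 mm farther back than shut.
Start: joints at [60.401, 36.005, 2.206, 86.941, -1.547, 57.084, -1.146], TCP at [0.283, -0.585, 0.231] pointing down, gripper open.
Joint ranges: [-175.42, 175.42], [-21.48, 121.26], [-71.46, 75.88], [10.55, 141.38], [-63.04, 243.04], [13.31, 113.54], [-168.57, 168.57]. Speed limits (degrees/s): [147.25, 147.25, 180, 180, 180, 180, 180].

### API

Orientations are given as a 3x3 rotation matrix whose columns are the frame's x, y, z axes.
In Python, from cell import arm gives the robot as it stands.
- The arm moves only by the shell command python3 -m handwheel 'ROWS' [FORCE]. ROWS is JSON, a list of rows, each an object with "dr": the turn, a rotation vector about the world's x, y, z as a fraction of full scale, a list of three; "dp": the shift along the world's x, y, z as a fraction of full scale, a list of three; "hand": the opening, from 0 (shut) to 1 (fully open). A call has 1 to 5 rows; each row shifts and turns the commanded pose from where the row before left it; what a row does not reach is not made up. Full scale, the value 1, is 0.025 m for a shift and 0.12 rad for a turn. A row lasts 1/12 s, in which the tool goes at most 41.7 mm and 7.16 degrees, less where a joint would pass 70% of its speed; a pose out of reach is approached as far as the arm can. A call with a number of a shift or a turn outside -1 to 1 is refused whole. A call with a gripper value outside its range is refused whole. The fingers move at their own pace and stop on an object; FORCE is the grip in N (left out, the last holds). Time passes only in rows, so rows that do not move let the fingers close. It gives the time, the measured TCP pose, the force, the opening and the grip force at its end, in the units of the state.
- arm.sense(): the state, without advancing time (a new reading comes with each control period).
- arm.read_camera(name): name is "scene" or "top" or "wrist"; returns a dict with "pixels" (400x640x3 uint8, red, green, blue), "range_z" (400x640 float32, m along the optical axis (not along the pixel's ray), 0 where there is no reading), "fx", "fy", "cx", "cy" (pixels), "dist_coeffs" ([k1, k2, p1, p2, k3] as OpenCV has them; the pictures are not rectified), "view" (4x4, takes a point from world to camera coordinates). Camera axes: x right, y down, z forward; pixel columns grow to the right and rows downward; lengths in m; the calibration is good to about 2 mm. A picture is of the moment at which its call begins.
- arm.sign_off(): hands the job in; it is judged then, once.
The state is a dict: "clock": time; "joint_pos": joint angles; "joint_velocities": joint speeds; "tau": joint torques, N m; "tool_pos": TCP position; "tcp_rot": TCP orientation; "contact_force": force on the tool from outside, world axes, zero at the start; "torque": the same for the moment, N m; "gripper_width": finger opening in m; "grip_force": force on a finger pad.
Only numpy, scipy, OpenCV 4.12 (cv2) and the standard library are available. Lean on these libraries where they do the work, as an engineer would, in place of code of your own. Each camera call takes 0.05 s, during which the arm holds its last target. There are 200 camera calls.

## Working session

There is one attempt and no reset: what is moved stays moved. The work goes in short steps, Python scripts to look and compute and a shell command to move; the robot and the scene stay as the last step left them, time stands still between calls to the robot, and variables do not carry over. Pictures are saved under pics/ and viewed, at most 13 in all, crops included, and the job is handed in when it is done.

```bash
ls; mkdir -p pics; cat > h.py <<'E'
import numpy as np,cv2
from cell import arm
def cam(n,save=None):
    c=arm.read_camera(n)
    if save: cv2.imwrite('pics/'+save,cv2.cvtColor(c['pixels'],cv2.COLOR_RGB2BGR))
    return c
def ray(c,u,v):
    K=np.array([[c['fx'],0,c['cx']],[0,c['fy'],c['cy']],[0,0,1]])
    p=cv2.undistortPoints(np.array([[[u,v]]],float),K,np.array(c['dist_coeffs'],float))[0,0]
    V=np.array(c['view']);R=V[:3,:3];o=-R.T@V[:3,3]
    return o,R.T@np.array([p[0],p[1],1.])
def onz(c,u,v,z):
    o,d=ray(c,u,v);return o+d*(z-o[2])/d[2]
def pt(c,u,v):
    o,d=ray(c,u,v);return o+d*float(c['range_z'][int(v),int(u)])
E
python3 - <<'E'
from h import *
import pickle
for n in('scene','top'):
    c=cam(n,n+'.png');pickle.dump(c,open(n+'.pkl','wb'))
    print(n,np.round(ray(c,320,200)[0],3),np.round(ray(c,320,200)[1],2))
print(arm.sense())
E
```

```text
pics
scene [ 1.07  -0.416  0.832] [-0.45  0.5  -0.74]
top [0.419 0.096 0.864] [ 0.21 -0.01 -0.98]
{'clock': 0.1, 'joint_pos': array([60.40089324, 36.05390287,  2.20245267, 86.99048275, -1.549183  ,
       57.08313615, -1.14655759]), 'joint_velocities': array([ 0.02904275, -0.2108766 ,  0.01508279, -0.10988579, -0.01034661,
        0.04288132, -0.06355023]), 'tau': array([ 1.98737151e-03, -5.64534116e+01,  1.22997142e+00, -1.93972689e+01,
        1.11727897e-02,  5.46636031e-03,  1.24701162e-05]), 'tool_pos': array([ 0.28299354, -0.58454146,  0.23047651]), 'tcp_rot': array([[ 9.00110370e-01,  4.35661325e-01, -7.28679991e-04],
       [ 4.35661934e-01, -9.00109044e-01,  1.54540826e-03],
       [ 1.73831600e-05, -1.70849613e-03, -9.99998540e-01]]), 'contact_force': array([ 0.29622399, -0.11225087,  0.38882738]), 'torque': array([-0.02105421, -0.01065554,  0.0714813 ]), 'grip_force': 0.0, 'gripper_width': 0.08539814354395571}
```

View pics/top.png

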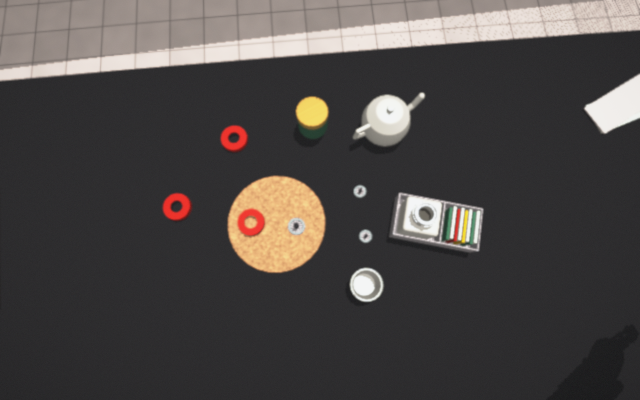

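View pics/scene.png

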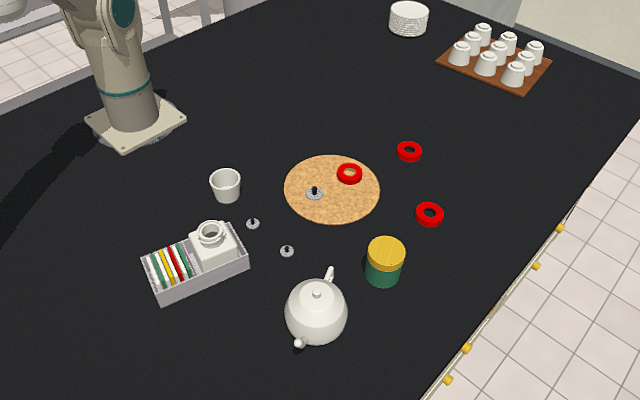

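Top view: red rings at (177,207), (234,138) and (251,222, on the mat). Strainers at (296,226, on the mat, looks largest), (360,191) and (365,236). Jar mouth at (425,212), tin (312,115), teapot (386,120), cup (366,285). I'll localize these and crop the mat close up.

```bash
python3 - <<'E'
from h import *
import pickle
c=pickle.load(open('top.pkl','rb'));s=pickle.load(open('scene.pkl','rb'))
def reds(c):
    h=cv2.cvtColor(c['pixels'],cv2.COLOR_RGB2HSV)
    m=(((h[...,0]<6)|(h[...,0]>174))&(h[...,1]>180)&(h[...,2]>90)).astype(np.uint8)
    n,l,st,ce=cv2.connectedComponentsWithStats(m)
    return [(st[i],ce[i]) for i in range(1,n) if st[i][4]>150]
for cc in(c,s):
  for st,ce in reds(cc):
    p=onz(cc,*ce,0.016);print('red',ce.round(1),st[4],p.round(3),np.hypot(*p[:2]).round(3))
for n,u,v,z in[('diskmat',296,226,.01),('d2',360,191,.005),('d3',365,236,.005),('jar',425,212,.105),('tin',312,110,.082),('teapot',386,115,.1),('cup',366,283,.05)]:
    print(n,onz(c,u,v,z).round(3),pt(c,u,v).round(3))
for n,u,v,z in[('diskmat',314,194,.005),('d2',287,252,.005),('d3',252,225,.005),('jar',211,230,.105)]:
    print(n,onz(s,u,v,z).round(3),pt(s,u,v).round(3))
print('mat',pt(c,277,255),pt(s,330,215))
a=cv2.resize(c['pixels'][170:260,220:450],None,fx=3.4,fy=3.4,interpolation=cv2.INTER_CUBIC)
b=cv2.resize(s['pixels'][140:280,190:400],None,fx=3,fy=3,interpolation=cv2.INTER_CUBIC)[:290]
a=a[:,:630];o=np.vstack([a[:, :630],b[:, :630]]);cv2.imwrite('pics/crop1.png',o[:600,:,::-1])
E
```

```text
red [233.7 138.1] 447 [0.773 0.284 0.016] 0.824
red [176.7 206.6] 492 [0.614 0.425 0.016] 0.747
red [250.7 222. ] 388 [0.562 0.252 0.016] 0.616
red [408.9 151.2] 374 [0.619 0.415 0.016] 0.746
red [349.2 174.2] 342 [0.566 0.245 0.016] 0.617
red [428.7 214.3] 498 [0.778 0.275 0.016] 0.825
diskmat [0.544 0.148 0.01 ] [0.542 0.147 0.023]
d2 [ 0.616 -0.011  0.005] [ 0.613 -0.009  0.016]
d3 [ 0.507 -0.011  0.005] [ 0.506 -0.009  0.015]
jar [ 0.536 -0.129  0.105] [ 0.54  -0.136  0.08 ]
tin [0.798 0.088 0.082] [0.797 0.088 0.085]
teapot [ 0.763 -0.076  0.1  ] [ 0.764 -0.077  0.098]
cup [0.401 0.004 0.05 ] [ 0.401 -0.001  0.003]
diskmat [0.545 0.145 0.005] [0.548 0.141 0.011]
d2 [ 0.62  -0.015  0.005] [ 0.618 -0.013  0.001]
d3 [ 0.513 -0.019  0.005] [ 0.51  -0.017  0.002]
jar [ 0.533 -0.131  0.105] [ 0.517 -0.122  0.083]
mat [0.48170766 0.19752397 0.0022622 ] [0.61388261 0.125776   0.00244938]
```

View pics/crop1.png

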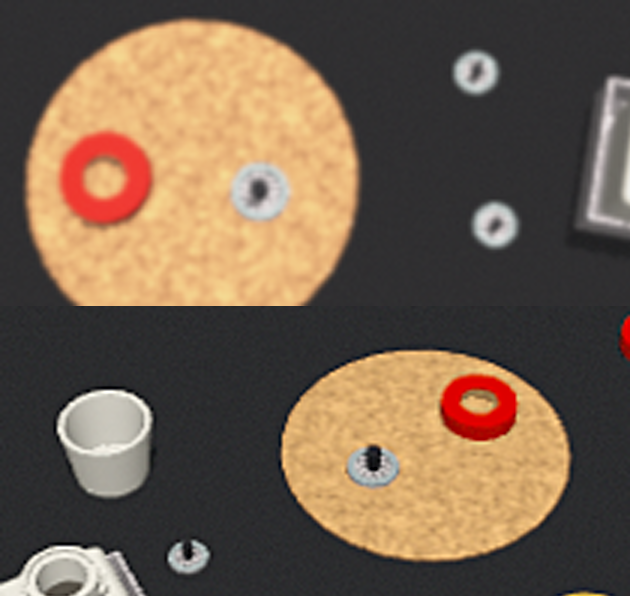

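The mat strainer is clearly the largest (about 17 px against 13), and the mat ring is nearest the base (0.616 m). I choose both. First I move by the jar for a wrist look.

```bash
R='{"dr":[0,0,0],"dp":[0.415,0.96,0],"hand":1}'; 
python3 -m handwheel '[{"dr":[0,0,0],"dp":[0.41,0.96,0],"hand":1},{"dr":[0,0,0],"dp":[0.41,0.96,0],"hand":1},{"dr":[0,0,0],"dp":[0.41,0.96,0],"hand":1},{"dr":[0,0,0],"dp":[0.41,0.96,0],"hand":1},{"dr":[0,0,0],"dp":[0.41,0.96,0],"hand":1}]'
python3 -m handwheel '[{"dr":[0,0,0],"dp":[0.41,0.96,0],"hand":1},{"dr":[0,0,0],"dp":[0.41,0.96,0],"hand":1},{"dr":[0,0,0],"dp":[0.41,0.96,0],"hand":1},{"dr":[0,0,0],"dp":[0.41,0.96,0],"hand":1},{"dr":[0,0,0],"dp":[0.41,0.96,0],"hand":1}]'
python3 -m handwheel '[{"dr":[0,0,0],"dp":[0.41,0.96,0],"hand":1},{"dr":[0,0,0],"dp":[0.41,0.96,0],"hand":1},{"dr":[0,0,0],"dp":[0.41,0.96,0],"hand":1},{"dr":[0,0,0],"dp":[0.41,0.96,0],"hand":1},{"dr":[0,0,0],"dp":[0.41,0.96,0],"hand":1}]'
python3 -m handwheel '[{"dr":[0,0,0],"dp":[0.41,0.9,0],"hand":1},{"dr":[0,0,0],"dp":[0.3,0.4,0],"hand":1},{"dr":[0,0,0],"dp":[0,0,0],"hand":1}]'
python3 - <<'E'
from h import *
import pickle
c=cam('wrist','w1.png');pickle.dump(c,open('w1.pkl','wb'))
V=np.array(c['view']);R=V[:3,:3];o=-R.T@V[:3,3];s=arm.sense();print(s['joint_pos'].round(1),s['tool_pos'],s['tcp_rot'].round(3).tolist())
print('cam in tool',s['tcp_rot'].T@(o-s['tool_pos']));print(s['tcp_rot'].T@R.T)
for n,u,v in[('jar',425,212)]:pass
E
```

```text
clock: 0.52
tool_pos: [0.3346, -0.4636, 0.2309]
tcp_rot: [[0.9, 0.435, -0.0], [0.435, -0.9, 0.001], [-0.0, -0.001, -1.0]]
contact_force: [0.5, -0.5, -0.2]
gripper_width: 0.0857
grip_force: 0.0
clock: 0.93
tool_pos: [0.3859, -0.3437, 0.2311]
tcp_rot: [[0.9, 0.436, -0.0], [0.436, -0.9, 0.0], [-0.0, -0.001, -1.0]]
contact_force: [0.0, -0.4, -0.9]
gripper_width: 0.0855
grip_force: 0.0
clock: 1.35
tool_pos: [0.4371, -0.2237, 0.2311]
tcp_rot: [[0.9, 0.436, -0.001], [0.436, -0.9, 0.0], [-0.0, -0.0, -1.0]]
contact_force: [0.7, 0.3, -0.6]
gripper_width: 0.0852
grip_force: 0.0
clock: 1.6
tool_pos: [0.4564, -0.1891, 0.2311]
tcp_rot: [[0.898, 0.441, 0.001], [0.441, -0.898, 0.002], [0.001, -0.001, -1.0]]
contact_force: [-0.1, -0.7, -0.4]
gripper_width: 0.0851
grip_force: 0.0
[ 19.2  23.3   0.4 111.4  -0.3  45.3 -44.2] [ 0.45523951 -0.19125821  0.23108958] [[0.899, 0.439, -0.0], [0.439, -0.899, 0.0], [0.0, -0.0, -1.0]]
cam in tool [ 0.07741542 -0.00160973 -0.14231479]
[[ 2.95619703e-03 -9.54640942e-01 -2.97744743e-01]
 [ 9.99995315e-01  3.05875650e-03  1.21476510e-04]
 [ 7.94762217e-04 -2.97743707e-01  9.54645512e-01]]
```

View pics/w1.png

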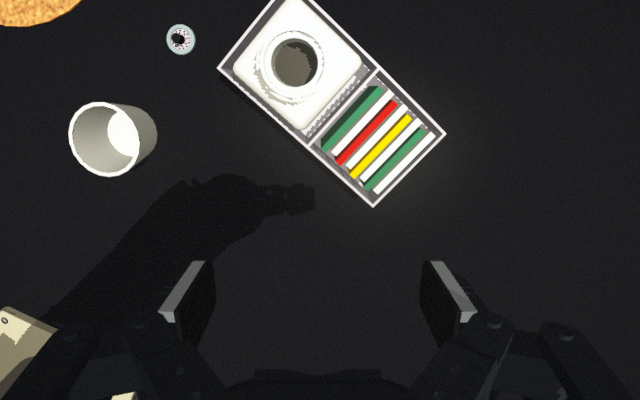

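Jar mouth at (293,63), its hole about (295,64). Caddy walls and tea bags look low beside it. I'll measure the rim from depth.

```bash
cat >> h.py <<'E'
def cloud(c):
    v,u=np.mgrid[0:400,0:640];K=np.array([[c['fx'],0,c['cx']],[0,c['fy'],c['cy']],[0,0,1]])
    p=cv2.undistortPoints(np.stack([u.ravel(),v.ravel()],1).astype(float)[:,None],K,np.array(c['dist_coeffs'],float))[:,0]
    z=c['range_z'].ravel();V=np.array(c['view'])
    P=np.c_[p*z[:,None],z]; P=(P-V[:3,3])@V[:3,:3]; P[z<=0]=np.nan
    return P.reshape(400,640,3)
E
python3 - <<'E'
from h import *
import pickle
for f in('w1','top'):
    c=pickle.load(open(f+'.pkl','rb'));P=cloud(c)
    near=np.hypot(P[...,0]-.535,P[...,1]+.13)<.06
    z=P[...,2];print(f,'z pct',np.nanpercentile(z[near],[5,50,90,95,98,99.5]).round(4))
    zt=np.nanpercentile(z[near],98)
    m=(near&(z>zt-.004)).astype(np.uint8)
    cs,_=cv2.findContours(m,cv2.RETR_EXTERNAL,cv2.CHAIN_APPROX_NONE);k=max(cs,key=cv2.contourArea)
    k=cv2.convexHull(k);W=np.array([onz(c,*q[0],.105)[:2] for q in k],np.float32)
    print(cv2.minEnclosingCircle(W), cv2.fitEllipse(W*1000), cv2.fitEllipse(k))
    bags=(P[...,0]>.4)&(P[...,0]<.62)&(P[...,1]<-.175)&(P[...,1]>-.27);print('bags z',np.nanpercentile(z[bags],[50,90,99]) )
    # dark hole
    h=cv2.cvtColor(c['pixels'],cv2.COLOR_RGB2GRAY)
    hm=(near&(h<140)&(np.hypot(P[...,0]-.535,P[...,1]+.13)<.03)).astype(np.uint8)
    cs,_=cv2.findContours(hm,cv2.RETR_EXTERNAL,cv2.CHAIN_APPROX_NONE);k=max(cs,key=cv2.contourArea)
    W=np.array([onz(c,*q[0],.1015)[:2]*1000 for q in k],np.float32);print('hole',cv2.contourArea(k),cv2.fitEllipse(W),cv2.fitEllipse(k))
E
```

```text
w1 z pct [0.0028 0.0793 0.1043 0.107  0.1079 0.1086]
((0.5315951108932495, -0.13341593742370605), 0.02523445338010788) ((531.7732543945312, -133.24354553222656), (48.902347564697266, 49.42947006225586), 23.17646598815918) ((293.8791198730469, 61.4752082824707), (69.2906265258789, 71.71263122558594), 169.95228576660156)
bags z [0.24856709 0.3119242  0.31813031]
hole 1636.0 ((532.0717163085938, -133.3931427001953), (31.555879592895508, 33.00305938720703), 145.51651000976562) ((294.51361083984375, 61.883541107177734), (43.87572479248047, 47.5814323425293), 161.26060485839844)
top z pct [0.0002 0.0769 0.1029 0.1058 0.1075 0.1091]
((0.532947838306427, -0.1295965313911438), 0.02670702524483204) ((533.3963012695312, -130.15940856933594), (49.229068756103516, 51.2182502746582), 31.44569206237793) ((425.6575927734375, 213.2095489501953), (23.402259826660156, 24.169309616088867), 109.39019775390625)
bags z [0.00288276 0.06152156 0.0636479 ]
hole 131.5 ((533.7650146484375, -131.09471130371094), (26.530712127685547, 28.74471664428711), 138.681884765625) ((425.6221008300781, 213.2332305908203), (12.13569450378418, 13.968652725219727), 126.05599212646484)
```

```bash

python3 -m handwheel '[{"dr":[0,0,0],"dp":[0.2,1,0],"hand":1},{"dr":[0,0,0],"dp":[0.2,1,0],"hand":1},{"dr":[0,0,0],"dp":[0.2,1,0],"hand":1},{"dr":[0,0,0],"dp":[0.2,1,0],"hand":1},{"dr":[0,0,0],"dp":[0.2,1,0],"hand":1}]'
python3 -m handwheel '[{"dr":[0,0,0],"dp":[0.2,1,0],"hand":0.6},{"dr":[0,0,0],"dp":[0.2,1,0],"hand":0.5},{"dr":[0,0,0],"dp":[0.2,1,0],"hand":0.4},{"dr":[0,0,0],"dp":[0.2,1,0],"hand":0.4},{"dr":[0,0,0],"dp":[0.2,1,0],"hand":0.4}]' 20
python3 -m handwheel '[{"dr":[0,0,0],"dp":[0.2,1,-0.5],"hand":0.4},{"dr":[0,0,0],"dp":[0.2,0.7,-0.5],"hand":0.4},{"dr":[0,0,0],"dp":[0.2,0.3,-0.5],"hand":0.4},{"dr":[0,0,0],"dp":[0,0,0],"hand":0.4}]'
python3 - <<'E'
from h import *
import pickle
c=cam('wrist','w2.png');pickle.dump(c,open('w2.pkl','wb'));s=arm.sense();print(s['joint_pos'].round(1),s['tool_pos'],s['gripper_width'])
E
```

```text
clock: 2.07
tool_pos: [0.4792, -0.0684, 0.2312]
tcp_rot: [[0.901, 0.433, -0.001], [0.433, -0.901, -0.001], [-0.001, 0.001, -1.0]]
contact_force: [-0.4, -0.3, 0.1]
gripper_width: 0.0852
grip_force: 0.0
clock: 2.48
tool_pos: [0.5047, 0.0565, 0.2312]
tcp_rot: [[0.901, 0.433, -0.0], [0.433, -0.901, -0.001], [-0.001, 0.001, -1.0]]
contact_force: [-0.4, -0.2, -0.4]
gripper_width: 0.0342
grip_force: 0.0
clock: 2.82
tool_pos: [0.5191, 0.1079, 0.1916]
tcp_rot: [[0.899, 0.437, -0.003], [0.437, -0.899, -0.001], [-0.003, -0.001, -1.0]]
contact_force: [-0.5, -0.3, 0.8]
gripper_width: 0.034
grip_force: 0.0
[-13.6  29.1  -1.5 108.4   1.1  42.7 -79.9] [0.51907717 0.10636182 0.19264226] 0.03417912023974489
```

View pics/w2.png

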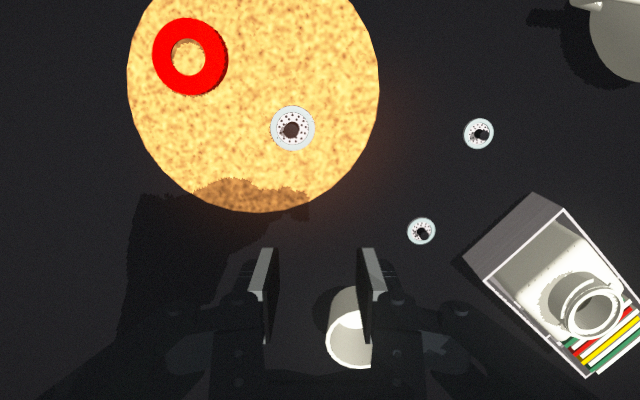

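Red ring at (190,57), target strainer at (292,128) with the knob at (291,130), small strainers at (479,133) and (421,231).

```bash
cat >> h.py <<'E'
def ell(c,m,z,near=None):
    cs,_=cv2.findContours(m.astype(np.uint8),cv2.RETR_EXTERNAL,cv2.CHAIN_APPROX_NONE)
    k=cv2.convexHull(max(cs,key=cv2.contourArea));W=np.array([onz(c,*q[0],z)[:2]*1000 for q in k],np.float32)
    return [np.round(t,1) for t in cv2.fitEllipse(W)[:2]],np.round(cv2.fitEllipse(k)[0],1)
def redmask(c):
    h=cv2.cvtColor(c['pixels'],cv2.COLOR_RGB2HSV)
    return ((h[...,0]<6)|(h[...,0]>174))&(h[...,1]>180)&(h[...,2]>90)
E
python3 - <<'E'
from h import *
import pickle
c=pickle.load(open('w2.pkl','rb'));h=cv2.cvtColor(c['pixels'],cv2.COLOR_RGB2HSV)
v,u=np.mgrid[0:400,0:640];n=np.hypot(u-292,v-128)<30
d=n&(h[...,1]<90)
d=cv2.morphologyEx(d.astype(np.uint8),cv2.MORPH_CLOSE,np.ones((9,9)))
print('gasket',ell(c,d,.007)); k=(np.hypot(u-291,v-130)<12)&(h[...,2]<110);print('knob',ell(c,k,.022),k.sum())
r=redmask(c)&(np.hypot(u-190,v-57)<60);print('ring',ell(c,r,.018))
print(cloud(c)[120:136:5,286:300:4,2])
E
```

```text
gasket ([array([542.8, 145.5]), array([40.4, 42.7])], array([291.7, 128.2]))
knob ([array([543.6, 145.5]), array([12.1, 14.6])], array([290.8, 129.7])) 195
ring ([array([561.5, 248.7]), array([62.1, 65.2])], array([189.5,  56.2]))
[[0.00569078 0.00806871 0.00692857 0.00719784]
 [0.02395119 0.02640669 0.02571465 0.01006734]
 [0.02520382 0.02615549 0.02484693 0.02466235]
 [0.02502314 0.02429312 0.02731279 0.00647532]]
```

```bash

python3 -m handwheel '[{"dr":[0,0,0],"dp":[0.48,0.78,-0.3],"hand":0.4},{"dr":[0,0,0],"dp":[0.48,0.78,-0.9],"hand":0.4},{"dr":[0,0,0],"dp":[0,0,-1],"hand":0.4},{"dr":[0,0,0],"dp":[0,0,-1],"hand":0.4},{"dr":[0,0,0],"dp":[0,0,-1],"hand":0.4}]'
python3 -m handwheel '[{"dr":[0,0,0],"dp":[0,0,-1],"hand":0.4},{"dr":[0,0,0],"dp":[0,0,-0.6],"hand":0.4},{"dr":[0,0,0],"dp":[0,0,0],"hand":0.4},{"dr":[0,0,0],"dp":[0,0,0],"hand":0.4}]'
python3 - <<'E'
from h import *
s=arm.sense();print((np.array([.543,.1455,.012])-s['tool_pos'])/.025,s['contact_force'])
E
```

```text
clock: 3.28
tool_pos: [0.5445, 0.1441, 0.0888]
tcp_rot: [[0.901, 0.434, 0.001], [0.434, -0.901, -0.001], [0.001, 0.002, -1.0]]
contact_force: [0.4, -0.8, -0.1]
gripper_width: 0.0342
grip_force: 0.0
clock: 3.62
tool_pos: [0.5438, 0.1443, 0.0491]
tcp_rot: [[0.901, 0.434, -0.001], [0.434, -0.901, -0.001], [-0.001, 0.001, -1.0]]
contact_force: [0.4, 0.2, -0.2]
gripper_width: 0.0342
grip_force: 0.0
[-0.03373618  0.04938073 -1.48242546] [ 0.41355631  0.23404446 -0.23628424]
```

```bash

python3 -m handwheel '[{"dr":[0,0,0],"dp":[-0.03,0.05,-0.8],"hand":0.4},{"dr":[0,0,0],"dp":[0,0,-0.5],"hand":0.4},{"dr":[0,0,0],"dp":[0,0,-0.18],"hand":0.4},{"dr":[0,0,0],"dp":[0,0,0],"hand":0.4}]'
python3 -m handwheel '[{"dr":[0,0,0],"dp":[0,0,0],"hand":0},{"dr":[0,0,0],"dp":[0,0,0],"hand":0},{"dr":[0,0,0],"dp":[0,0,0],"hand":0},{"dr":[0,0,0],"dp":[0,0,0],"hand":0},{"dr":[0,0,0],"dp":[0,0,0],"hand":0}]' 30
```

```text
clock: 3.95
tool_pos: [0.5427, 0.1471, 0.0116]
tcp_rot: [[0.9, 0.435, -0.001], [0.435, -0.9, -0.001], [-0.001, 0.0, -1.0]]
contact_force: [0.5, -0.4, 0.7]
gripper_width: 0.0344
grip_force: 0.0
clock: 4.37
tool_pos: [0.5437, 0.1477, 0.0127]
tcp_rot: [[0.9, 0.436, 0.002], [0.436, -0.9, 0.0], [0.001, 0.0, -1.0]]
contact_force: [-0.9, -0.6, 5.6]
gripper_width: 0.011
grip_force: 29.6
```

```bash

python3 -m handwheel '[{"dr":[0,0,0],"dp":[0,0,0.4],"hand":0},{"dr":[0,0,0],"dp":[0,0,0.8],"hand":0},{"dr":[0,0,0],"dp":[0,0,1],"hand":0},{"dr":[0,0,0],"dp":[0,0,1],"hand":0},{"dr":[0,0,0],"dp":[0,0,1],"hand":0}]'
python3 -m handwheel '[{"dr":[0,0,0],"dp":[0,-0.3,1],"hand":0},{"dr":[0,0,0],"dp":[0,-0.6,1],"hand":0},{"dr":[0,0,0],"dp":[0,-0.8,0.8],"hand":0},{"dr":[0,0,0],"dp":[-0.05,-0.9,0.5],"hand":0},{"dr":[0,0,0],"dp":[-0.05,-0.9,0],"hand":0}]'
python3 -m handwheel '[{"dr":[0,0,0],"dp":[-0.05,-0.9,0],"hand":0},{"dr":[0,0,0],"dp":[-0.05,-0.9,0],"hand":0},{"dr":[0,0,0],"dp":[-0.05,-0.9,0],"hand":0},{"dr":[0,0,0],"dp":[-0.05,-0.7,0],"hand":0},{"dr":[0,0,0],"dp":[0,0,0],"hand":0}]'
python3 - <<'E'
from h import *
import pickle
c=cam('wrist','w3.png');pickle.dump(c,open('w3.pkl','wb'));s=arm.sense();print(s['joint_pos'].round(1),s['tool_pos'],s['gripper_width'],s['contact_force'])
E
```

```text
clock: 4.78
tool_pos: [0.5425, 0.1477, 0.1183]
tcp_rot: [[0.9, 0.436, -0.001], [0.436, -0.9, -0.0], [-0.0, -0.0, -1.0]]
contact_force: [0.5, 0.2, -0.9]
gripper_width: 0.0111
grip_force: 29.3
clock: 5.2
tool_pos: [0.5421, 0.0599, 0.2029]
tcp_rot: [[0.9, 0.437, 0.006], [0.437, -0.9, 0.001], [0.006, 0.002, -1.0]]
contact_force: [-0.1, -0.3, -0.3]
gripper_width: 0.0113
grip_force: 29.3
clock: 5.62
tool_pos: [0.5346, -0.0298, 0.1998]
tcp_rot: [[0.903, 0.43, -0.0], [0.43, -0.903, -0.003], [-0.002, 0.002, -1.0]]
contact_force: [-0.5, -1.2, -1.2]
gripper_width: 0.0112
grip_force: 29.3
[  1.1  28.9  -1.8 107.2   1.3  43.9 -65.9] [ 0.53496804 -0.02703895  0.19974179] 0.011294759949649574 [-0.02484461  0.34741141 -0.2158922 ]
```

View pics/w3.png

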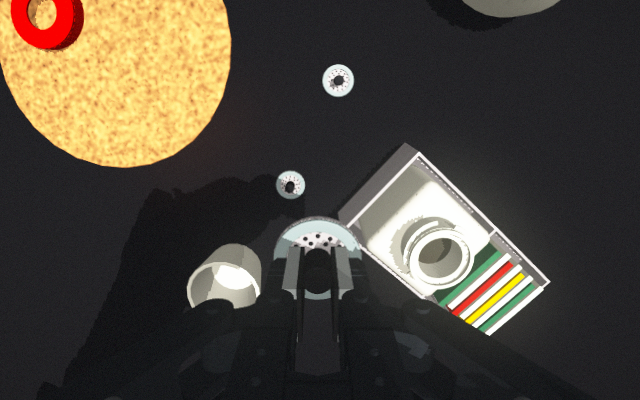

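The strainer hangs level from the knob at (318,258) and the jar mouth is at (437,257).

```bash
cat > meas.py <<'E'
from h import *
from scipy.optimize import least_squares
def circ(W,r=None):
    f=(lambda p:np.hypot(W[:,0]-p[0],W[:,1]-p[1])-(r if r else p[2]))
    s=least_squares(f,[*W.mean(0),r or 20],loss='soft_l1',f_scale=.5);return s.x.round(1),np.abs(s.fun).mean().round(2)
def jar(c,x=532,y=-132):
    P=cloud(c)*1000;n=(np.hypot(P[...,0]-x,P[...,1]-y)<40)&(P[...,2]<115)
    m=n&(P[...,2]>102);cs,_=cv2.findContours(m.astype(np.uint8),cv2.RETR_EXTERNAL,cv2.CHAIN_APPROX_NONE)
    k=cv2.convexHull(max(cs,key=cv2.contourArea));W=np.array([onz(c,*q[0],.106)[:2]*1000 for q in k])
    return circ(W),np.percentile(P[...,2][m],[50,90])
E
python3 - <<'E'
from meas import *
import pickle
c=pickle.load(open('w3.pkl','rb'));print('jar',jar(c))
P=cloud(c)*1000
h=cv2.cvtColor(c['pixels'],cv2.COLOR_RGB2HSV);v,u=np.mgrid[0:400,0:640]
m=(np.hypot(u-318,v-258)<50)&(P[...,2]>170)&(P[...,2]<205)
print('z',np.nanpercentile(P[...,2][m&(h[...,2]>150)],[10,50,90]))
m2=m&(h[...,2]>110)&(v<262)
cs,_=cv2.findContours(m2.astype(np.uint8),cv2.RETR_EXTERNAL,cv2.CHAIN_APPROX_NONE)
k=cv2.convexHull(np.vstack(cs));print(k[:,0].tolist())
q=k[:,0];q=q[q[:,1]<255]
for z in(.19,.194):print(circ(np.array([onz(c,*a,z)[:2]*1000 for a in q]),20.5),circ(np.array([onz(c,*a,z)[:2]*1000 for a in q])))
print(m.sum(),m2.sum());cv2.imwrite('pics/dbg.png',(m2*255).astype(np.uint8))
E
```

```text
jar ((array([ 532.6, -132.2,   26. ]), np.float64(0.76)), array([104.74790264, 107.81222696]))
z [193.25702679 195.04709587 196.14910772]
[[322, 217], [329, 218], [336, 220], [340, 222], [346, 226], [353, 233], [355, 236], [358, 241], [359, 243], [360, 247], [361, 258], [274, 259], [274, 251], [275, 248], [277, 243], [281, 235], [283, 232], [287, 228], [292, 224], [302, 219], [310, 217]]
(array([533.1, -30.7,  20.5]), np.float64(0.07)) (array([533.1, -30.7,  20.5]), np.float64(0.07))
(array([534.3, -30.1,  20.5]), np.float64(0.18)) (array([534.9, -29.8,  20. ]), np.float64(0.07))
2823 2176
```

```bash

python3 -m handwheel '[{"dr":[0,0,0],"dp":[-0.07,-0.5,0],"hand":0},{"dr":[0,0,0],"dp":[0,-0.9,-0.2],"hand":0},{"dr":[0,0,0],"dp":[0,-0.9,-0.3],"hand":0},{"dr":[0,0,0],"dp":[0,-0.9,-0.5],"hand":0},{"dr":[0,0,0],"dp":[0,-0.6,-0.6],"hand":0}]'
python3 -m handwheel '[{"dr":[0,0,0],"dp":[0,-0.3,-0.5],"hand":0},{"dr":[0,0,0],"dp":[0,0,-0.4],"hand":0},{"dr":[0,0,0],"dp":[0,0,-0.1],"hand":0},{"dr":[0,0,0],"dp":[0,0,0],"hand":0}]'
python3 - <<'E'
from meas import *
import pickle
s=arm.sense();print(s['tool_pos'],s['contact_force'],s['torque'])
W=cam('wrist');T=cam('top');S=cam('scene');pickle.dump((W,T,S),open('a.pkl','wb'))
a=cv2.resize(W['pixels'][180:380,220:420],None,fx=2,fy=2);b=cv2.resize(S['pixels'][190:270,170:250],(400,400),interpolation=cv2.INTER_CUBIC)
cv2.imwrite('pics/a1.png',np.hstack([a,b])[...,::-1])
E
```

```text
clock: 6.08
tool_pos: [0.5343, -0.1216, 0.1598]
tcp_rot: [[0.9, 0.436, 0.002], [0.436, -0.9, -0.001], [0.001, 0.002, -1.0]]
contact_force: [0.4, -0.2, -0.0]
gripper_width: 0.0116
grip_force: 29.3
clock: 6.42
tool_pos: [0.5334, -0.1256, 0.1337]
tcp_rot: [[0.899, 0.437, -0.001], [0.437, -0.899, 0.001], [-0.001, -0.002, -1.0]]
contact_force: [-0.2, 0.5, 0.6]
gripper_width: 0.0114
grip_force: 29.3
[ 0.53338251 -0.12563478  0.13367109] [-0.23289791  0.52934066  0.56796615] [ 0.0705801  -0.03113569 -0.03767522]
```

View pics/a1.png

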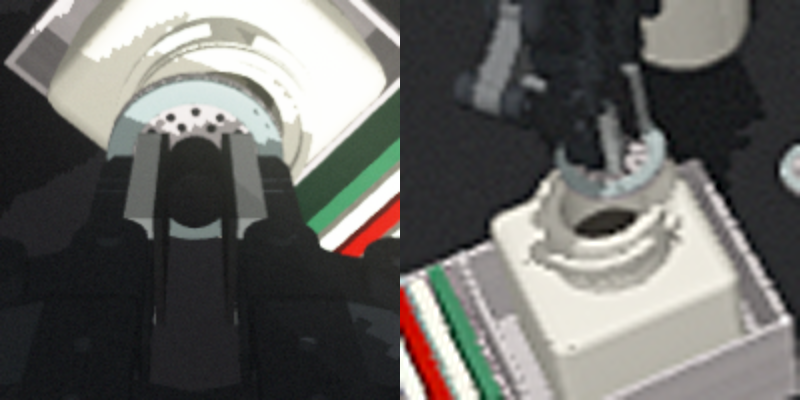

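The wrist half shows the strainer (195,160) slightly left of the mouth. In the scene half it hangs over the neck (610,160). It needs to go about 4 mm further in -y.

```bash

python3 -m handwheel '[{"dr":[0,0,0],"dp":[0,-0.14,-0.08],"hand":0},{"dr":[0,0,0],"dp":[0,0,-0.08],"hand":0},{"dr":[0,0,0],"dp":[0,0,0],"hand":0},{"dr":[0,0,0],"dp":[0,0,0],"hand":0}]'
python3 - <<'E'
from meas import *
import pickle
s=arm.sense();print(s['tool_pos'],s['contact_force'],s['torque'])
W=cam('wrist');S=cam('scene')
S0=pickle.load(open('scene.pkl','rb'));
print('jar scene',jar(S0),'jar top',jar(pickle.load(open('top.pkl','rb'))))
zd=s['tool_pos'][2]-.0057
for n,c in(('W',W),('S',S)):
    P=cloud(c);h=cv2.cvtColor(c['pixels'],cv2.COLOR_RGB2HSV).astype(int);x,y=s['tool_pos'][:2]
    m=(np.hypot(P[...,0]-x,P[...,1]-y)<.035)&(abs(P[...,2]-zd)<.012)&(h[...,0]>70)&(h[...,0]<125)&(h[...,1]>12)&(h[...,2]>90)
    m=cv2.morphologyEx(m.astype(np.uint8),cv2.MORPH_OPEN,np.ones((2,2)))
    cs,_=cv2.findContours(m,cv2.RETR_EXTERNAL,cv2.CHAIN_APPROX_NONE)
    k=cv2.convexHull(np.vstack(cs))[:,0]
    Wp=np.array([onz(c,*a,zd)[:2]*1000 for a in k]);print(n,m.sum(),np.nanmedian(P[...,2][m>0]),circ(Wp,20.5),circ(Wp))
a=cv2.resize(W['pixels'][180:380,220:420],None,fx=2,fy=2);b=cv2.resize(S['pixels'][190:270,170:250],(400,400),interpolation=cv2.INTER_CUBIC)
cv2.imwrite('pics/a2.png',np.hstack([a,b])[...,::-1])
E
```

```text
clock: 6.9
tool_pos: [0.5337, -0.1308, 0.1304]
tcp_rot: [[0.9, 0.436, 0.0], [0.436, -0.9, 0.0], [0.0, -0.0, -1.0]]
contact_force: [0.4, -0.1, 0.4]
gripper_width: 0.0114
grip_force: 29.3
[ 0.53368688 -0.1308054   0.1303597 ] [ 0.37795202 -0.12712072  0.39788921] [-0.00848599  0.00595607 -0.05795837]
jar scene ((array([ 533.8, -132.9,   25.7]), np.float64(1.09)), array([104.92187829, 108.00006457])) jar top ((array([ 533.2, -129.8,   25.2]), np.float64(0.87)), array([105.20973053, 108.32942037]))
W 1389 0.12614648769847242 (array([ 532. , -131.9,   20.5]), np.float64(0.19)) (array([ 532. , -131.9,   20.3]), np.float64(0.15))
S 73 0.12446884340942738 (array([ 535.1, -130.1,   20.5]), np.float64(0.93)) (array([ 537. , -130.4,   18.9]), np.float64(0.28))
```

View pics/a2.png

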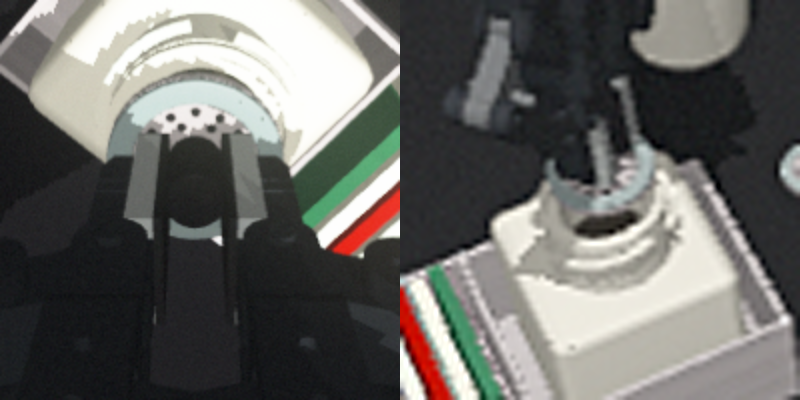

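```bash

python3 -m handwheel '[{"dr":[0,0,0],"dp":[0.01,-0.02,-0.2],"hand":0},{"dr":[0,0,0],"dp":[0,0,-0.2],"hand":0},{"dr":[0,0,0],"dp":[0,0,-0.06],"hand":0},{"dr":[0,0,0],"dp":[0,0,-0.02],"hand":0},{"dr":[0,0,0],"dp":[0,0,0],"hand":0}]'
python3 -m handwheel '[{"dr":[0,0,0],"dp":[0,0,-0.03],"hand":0},{"dr":[0,0,0],"dp":[0,0,-0.03],"hand":0},{"dr":[0,0,0],"dp":[0,0,0],"hand":0}]'
python3 -m handwheel '[{"dr":[0,0,0],"dp":[0,0,-0.03],"hand":0},{"dr":[0,0,0],"dp":[0,0,-0.03],"hand":0},{"dr":[0,0,0],"dp":[0,0,0],"hand":0}]'
```

```text
clock: 7.42
tool_pos: [0.5337, -0.1313, 0.1179]
tcp_rot: [[0.9, 0.436, -0.001], [0.436, -0.9, 0.0], [-0.001, -0.0, -1.0]]
contact_force: [0.4, -0.7, -0.1]
gripper_width: 0.0108
grip_force: 29.3
clock: 7.67
tool_pos: [0.534, -0.1313, 0.1168]
tcp_rot: [[0.9, 0.436, 0.0], [0.436, -0.9, -0.0], [0.0, 0.0, -1.0]]
contact_force: [0.3, -0.0, 0.4]
gripper_width: 0.0114
grip_force: 29.3
clock: 7.92
tool_pos: [0.5338, -0.1318, 0.1159]
tcp_rot: [[0.9, 0.435, -0.0], [0.435, -0.9, -0.001], [-0.0, 0.0, -1.0]]
contact_force: [-1.3, -1.3, 5.7]
gripper_width: 0.0112
grip_force: 29.8
```

```bash

python3 -m handwheel '[{"dr":[0,0,0],"dp":[0,0,-0.02],"hand":0},{"dr":[0,0,0],"dp":[0,0,0],"hand":0}]'
python3 -c "
from cell import arm
s=arm.sense();print(s['torque'],s['contact_force'],s['tool_pos'])"
```

```text
clock: 8.08
tool_pos: [0.5337, -0.1318, 0.1156]
tcp_rot: [[0.9, 0.435, -0.0], [0.435, -0.9, -0.001], [-0.0, 0.001, -1.0]]
contact_force: [-2.3, -0.4, 7.8]
gripper_width: 0.0115
grip_force: 30.0
[-0.03084406  0.54842502  0.06821742] [-2.31948441 -0.44251003  7.82202458] [ 0.53370339 -0.13181881  0.11560947]
```

```bash

python3 -m handwheel '[{"dr":[0,0,0],"dp":[0.03,0,0],"hand":0},{"dr":[0,0,0],"dp":[0,0,0],"hand":0}]'
python3 -c "
from cell import arm
s=arm.sense();print(s['torque'],s['contact_force'],s['tool_pos'])"
python3 -m handwheel '[{"dr":[0,0,0],"dp":[0.03,0,0],"hand":0},{"dr":[0,0,0],"dp":[0,0,0],"hand":0}]'
python3 -c "
from cell import arm
s=arm.sense();print(s['torque'],s['contact_force'],s['tool_pos'])"
```

```text
clock: 8.25
tool_pos: [0.5338, -0.1318, 0.1156]
tcp_rot: [[0.9, 0.435, -0.001], [0.435, -0.9, -0.001], [-0.001, -0.0, -1.0]]
contact_force: [-3.7, -0.2, 8.3]
gripper_width: 0.0111
grip_force: 30.1
[-0.03950235  0.78607616  0.0440981 ] [-3.71730109 -0.17849223  8.34952353] [ 0.53381565 -0.13184263  0.11561639]
clock: 8.42
tool_pos: [0.5339, -0.1319, 0.1155]
tcp_rot: [[0.9, 0.435, -0.003], [0.435, -0.9, -0.0], [-0.003, -0.001, -1.0]]
contact_force: [-5.2, -0.9, 10.6]
gripper_width: 0.0115
grip_force: 30.2
[-0.04585915  1.12192507 -0.00272927] [-5.16296585 -0.9192932  10.5879175 ] [ 0.53386577 -0.13189845  0.11554889]
```

```bash
cat > s.py <<'E'
from cell import arm
s=arm.sense();print('TQ',s['torque'].round(2),'F',s['contact_force'].round(1),'P',(s['tool_pos']*1000).round(1))
E
python3 -m handwheel '[{"dr":[0,0,0],"dp":[-0.045,0,0.035],"hand":0},{"dr":[0,0,0],"dp":[0,0,0],"hand":0}]'|grep -v rot; python3 s.py
python3 -m handwheel '[{"dr":[0,0,0],"dp":[0,-0.02,0],"hand":0},{"dr":[0,0,0],"dp":[0,0,0],"hand":0}]' >/dev/null; python3 s.py
python3 -m handwheel '[{"dr":[0,0,0],"dp":[0.02,-0.01,0],"hand":0},{"dr":[0,0,0],"dp":[0,0,0],"hand":0}]' >/dev/null; python3 s.py
```

```text
clock: 8.58
tool_pos: [0.5341, -0.1316, 0.1162]
contact_force: [-2.3, 0.6, 4.9]
gripper_width: 0.0111
grip_force: 29.6
TQ [-0.09  0.46 -0.02] F [-2.3  0.6  4.9] P [ 534.1 -131.6  116.2]
TQ [0.07 0.55 0.05] F [-3.   0.2  6.3] P [ 534.  -131.8  115.9]
TQ [0.17 0.69 0.07] F [-3.3 -0.6  6.8] P [ 534.1 -131.9  115.9]
```

```bash

python3 -m handwheel '[{"dr":[0,0,0],"dp":[-0.04,0.01,0],"hand":0},{"dr":[0,0,0],"dp":[0,0,0],"hand":0},{"dr":[0,0,0],"dp":[0,0,0],"hand":0}]' >/dev/null; python3 s.py
python3 -m handwheel '[{"dr":[0,0,0],"dp":[-0.04,0,0],"hand":0},{"dr":[0,0,0],"dp":[0,0,0],"hand":0},{"dr":[0,0,0],"dp":[0,0,0],"hand":0}]' >/dev/null; python3 s.py
python3 -m handwheel '[{"dr":[0,0,0],"dp":[-0.03,0,0],"hand":0},{"dr":[0,0,0],"dp":[0,0,0],"hand":0},{"dr":[0,0,0],"dp":[0,0,0],"hand":0}]' >/dev/null; python3 s.py
```

```text
TQ [0.06 0.35 0.03] F [-2.4 -0.1  5.8] P [ 534.  -131.8  115.9]
TQ [ 0.04 -0.27  0.04] F [1.4 0.1 4.4] P [ 533.8 -131.8  115.9]
TQ [-0.15 -0.32  0.03] F [ 0.8 -1.   0.1] P [ 532.  -132.1  115.4]
```

```bash

python3 -m handwheel '[{"dr":[0,0,0],"dp":[0,0,-0.03],"hand":0},{"dr":[0,0,0],"dp":[0,0,-0.03],"hand":0},{"dr":[0,0,0],"dp":[0,0,0],"hand":0}]' >/dev/null; python3 s.py
python3 -m handwheel '[{"dr":[0,0,0],"dp":[0,0,-0.03],"hand":0},{"dr":[0,0,0],"dp":[0,0,0],"hand":0},{"dr":[0,0,0],"dp":[0,0,0],"hand":0}]' >/dev/null; python3 s.py
```

```text
TQ [-0.4  -0.31 -0.01] F [ 1.6 -1.4 -0.7] P [ 532.  -132.1  113.8]
TQ [-0.39 -0.34  0.02] F [ 1.7 -1.7 -0.4] P [ 532.  -132.   113.3]
```

```bash

python3 -m handwheel '[{"dr":[0,0,0],"dp":[0.015,-0.01,-0.03],"hand":0},{"dr":[0,0,0],"dp":[0,0,0],"hand":0},{"dr":[0,0,0],"dp":[0,0,0],"hand":0}]' >/dev/null; python3 s.py
python3 -m handwheel '[{"dr":[0,0,0],"dp":[0,0,-0.03],"hand":0},{"dr":[0,0,0],"dp":[0,0,0],"hand":0},{"dr":[0,0,0],"dp":[0,0,0],"hand":0}]' >/dev/null; python3 s.py
python3 -m handwheel '[{"dr":[0,0,0],"dp":[0,0,-0.03],"hand":0},{"dr":[0,0,0],"dp":[0,0,0],"hand":0},{"dr":[0,0,0],"dp":[0,0,0],"hand":0}]' >/dev/null; python3 s.py
```

```text
TQ [-0.2   0.16  0.01] F [-1.1 -0.8  5.9] P [ 532.1 -132.   113.2]
TQ [-0.12  0.48  0.02] F [-3.  -1.1 11.5] P [ 532.1 -132.   113.1]
TQ [-0.07  0.8   0.04] F [-3.9 -0.4 18. ] P [ 532.1 -132.1  113.1]
```

```bash

python3 -m handwheel '[{"dr":[0,0,0],"dp":[0,0,0.04],"hand":0},{"dr":[0,0,0],"dp":[0,0,0],"hand":0.4},{"dr":[0,0,0],"dp":[0,0,0],"hand":0.4},{"dr":[0,0,0],"dp":[0,0,0],"hand":0.4},{"dr":[0,0,0],"dp":[0,0,0],"hand":0.4}]'; python3 s.py
python3 -m handwheel '[{"dr":[0,0,0],"dp":[0,0,0.5],"hand":0.4},{"dr":[0,0,0],"dp":[0,0,1],"hand":0.4},{"dr":[0,0,0],"dp":[-0.4,0.4,1],"hand":0.4},{"dr":[0,0,0],"dp":[-0.6,0.8,0.7],"hand":0.6},{"dr":[0,0,0],"dp":[-0.6,0.9,0.2],"hand":1}]'
python3 -m handwheel '[{"dr":[0,0,0],"dp":[0,0,0],"hand":1},{"dr":[0,0,0],"dp":[0,0,0],"hand":1}]'; 
python3 - <<'E'
from meas import *
import pickle
c=cam('wrist');pickle.dump(c,open('w4.pkl','wb'));V=np.array(c['view'])
q=V[:3,:3]@np.array([.532,-.133,.105])+V[:3,3];u=c['fx']*q[0]/q[2]+c['cx'];v=c['fy']*q[1]/q[2]+c['cy'];print(u,v,arm.sense()['joint_pos'].round(1))
u0=int(np.clip(u-80,0,480));v0=int(np.clip(v-60,0,280))
cv2.imwrite('pics/w4.png',cv2.resize(c['pixels'][v0:v0+120,u0:u0+160],None,fx=4,fy=4,interpolation=cv2.INTER_CUBIC)[...,::-1])
P=cloud(c)
for r in(0.003,):
    n=np.hypot(P[...,0]-.532,P[...,1]+.133);print('knob z',np.nanpercentile(P[...,2][n<.009],[50,90]))
for a in range(0,360,45):
    x,y=.532+.0185*np.cos(np.radians(a)),-.133+.0185*np.sin(np.radians(a));m=np.hypot(P[...,0]-x,P[...,1]-y)<.003;print(a,np.nanmedian(P[...,2][m]).round(4),m.sum(),end='; ')
E
```

```text
clock: 11.33
tool_pos: [0.532, -0.1317, 0.1117]
tcp_rot: [[0.9, 0.436, -0.001], [0.436, -0.9, 0.001], [-0.001, -0.001, -1.0]]
contact_force: [-0.2, 0.0, -0.5]
gripper_width: 0.0343
grip_force: 0.0
TQ [-0.   -0.01  0.03] F [-0.2  0.  -0.5] P [ 532.  -131.7  111.7]
clock: 11.75
tool_pos: [0.4936, -0.0802, 0.1994]
tcp_rot: [[0.901, 0.433, 0.004], [0.433, -0.901, -0.001], [0.004, 0.003, -1.0]]
contact_force: [-0.0, 0.6, 0.1]
gripper_width: 0.0574
grip_force: 0.0
clock: 11.92
tool_pos: [0.492, -0.0782, 0.1975]
tcp_rot: [[0.899, 0.438, 0.0], [0.438, -0.899, 0.0], [0.0, -0.0, -1.0]]
contact_force: [0.3, -0.6, -0.8]
gripper_width: 0.0806
grip_force: 0.0
415.6423985125349 183.32067750421007 [  7.4  26.4  -2.1 112.8   1.5  40.7 -59.7]
knob z [0.26910956 0.28146992]
0 0.1086 63; 45 0.1085 68; 90 0.1091 66; 135 0.2318 440; 180 0.2629 363; 225 0.1091 42; 270 0.1091 38; 315 0.1084 46;
```

View pics/w4.png

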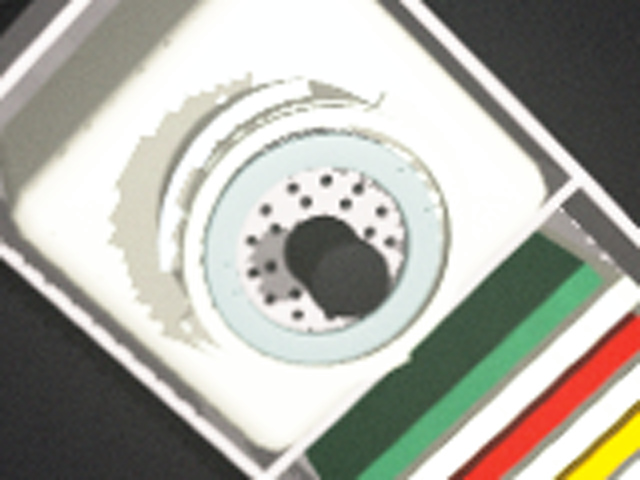

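The strainer sits flat in the mouth, gasket centred about (325,248) in the crop and level all round (z 108.5–109.1 mm). Next is the ring: go there while turning the wrist 170° counter-clockwise, to leave room for the clockwise screwing.

```bash

for i in 1; do
python3 -m handwheel '[{"dr":[0,0,1],"dp":[0.1,0.5,0],"hand":1},{"dr":[0,0,1],"dp":[0.1,0.5,0],"hand":1},{"dr":[0,0,1],"dp":[0.1,0.5,0],"hand":1},{"dr":[0,0,1],"dp":[0.1,0.5,0],"hand":1},{"dr":[0,0,1],"dp":[0.1,0.5,0],"hand":1}]' >/dev/null
python3 -m handwheel '[{"dr":[0,0,1],"dp":[0.1,0.5,0],"hand":1},{"dr":[0,0,1],"dp":[0.1,0.5,0],"hand":1},{"dr":[0,0,1],"dp":[0.1,0.5,0],"hand":1},{"dr":[0,0,1],"dp":[0.1,0.5,0],"hand":1},{"dr":[0,0,1],"dp":[0.1,0.5,0],"hand":1}]' 
python3 -m handwheel '[{"dr":[0,0,1],"dp":[0.1,0.5,0],"hand":1},{"dr":[0,0,1],"dp":[0.1,0.5,0],"hand":1},{"dr":[0,0,1],"dp":[0.1,0.5,0],"hand":1},{"dr":[0,0,1],"dp":[0.1,0.5,0],"hand":1},{"dr":[0,0,1],"dp":[0.1,0.5,0],"hand":1}]' >/dev/null
python3 -m handwheel '[{"dr":[0,0,1],"dp":[0.1,0.5,0],"hand":1},{"dr":[0,0,1],"dp":[0.1,0.5,0],"hand":1},{"dr":[0,0,1],"dp":[0.1,0.5,0],"hand":1},{"dr":[0,0,1],"dp":[0.1,0.5,0],"hand":1},{"dr":[0,0,1],"dp":[0.1,0.5,0],"hand":1}]' >/dev/null
python3 -m handwheel '[{"dr":[0,0,1],"dp":[0.1,0.5,-0.2],"hand":1},{"dr":[0,0,1],"dp":[0.1,0.5,-0.5],"hand":1},{"dr":[0,0,1],"dp":[0.1,0.5,-0.5],"hand":1},{"dr":[0,0,1],"dp":[0.1,0,-0.3],"hand":1},{"dr":[0,0,0],"dp":[0,0,0],"hand":1}]'
done
python3 - <<'E'
from meas import *
c=cam('wrist','w5.png');s=arm.sense();print(s['joint_pos'].round(1),s['tool_pos'],s['tcp_rot'].round(3).tolist())
P=cloud(c);m=redmask(c)&(np.hypot(P[...,0]-.563,P[...,1]-.25)<.06);print('ring',ell(c,m,.018),m.sum())
E
```

```text
clock: 12.8
tool_pos: [0.5181, 0.0449, 0.1963]
tcp_rot: [[-0.084, 0.996, -0.001], [0.996, 0.084, -0.0], [-0.0, -0.001, -1.0]]
contact_force: [0.5, -0.5, -0.5]
gripper_width: 0.0854
grip_force: 0.0
clock: 14.05
tool_pos: [0.5524, 0.207, 0.1567]
tcp_rot: [[-0.982, -0.19, -0.004], [-0.19, 0.982, -0.0], [0.004, 0.0, -1.0]]
contact_force: [0.5, -0.9, 0.1]
gripper_width: 0.0854
grip_force: 0.0
[  3.7  42.9 -44.8 100.1  36.8  53.   43.9] [0.55255646 0.20663712 0.15767046] [[-0.983, -0.184, -0.003], [-0.184, 0.983, -0.001], [0.003, 0.0, -1.0]]
ring ([array([560.2, 249.5]), array([61.5, 64.8])], array([365.6, 202.3])) 3302
```

```bash

python3 -m handwheel '[{"dr":[0,0,0],"dp":[0.17,0.85,-0.3],"hand":1},{"dr":[0,0,0],"dp":[0.17,0.86,-0.6],"hand":1},{"dr":[0,0,0],"dp":[0,0,-1],"hand":1},{"dr":[0,0,0],"dp":[0,0,-1],"hand":1},{"dr":[0,0,0],"dp":[0,0,-1],"hand":1}]'|grep pos
python3 -m handwheel '[{"dr":[0,0,0],"dp":[0,0,-0.9],"hand":1},{"dr":[0,0,0],"dp":[0,0,-0.5],"hand":1},{"dr":[0,0,0],"dp":[0,0,0],"hand":1},{"dr":[0,0,0],"dp":[0,0,0],"hand":1}]'; python3 s.py
```

```text
tool_pos: [0.562, 0.2501, 0.0616]
clock: 14.85
tool_pos: [0.5613, 0.2503, 0.0274]
tcp_rot: [[-0.983, -0.186, -0.0], [-0.186, 0.983, -0.0], [0.0, -0.0, -1.0]]
contact_force: [0.3, -0.4, 0.7]
gripper_width: 0.085
grip_force: 0.0
TQ [ 0.03  0.01 -0.01] F [ 0.3 -0.4  0.7] P [561.3 250.3  27.4]
```

```bash

python3 -m handwheel '[{"dr":[0,0,0],"dp":[0,0,-0.6],"hand":1},{"dr":[0,0,0],"dp":[0,0,-0.4],"hand":1},{"dr":[0,0,0],"dp":[0,0,-0.15],"hand":1},{"dr":[0,0,0],"dp":[0,0,0],"hand":1}]' 40; python3 s.py
python3 -m handwheel '[{"dr":[0,0,0],"dp":[0,0,0],"hand":0.7},{"dr":[0,0,0],"dp":[0,0,0],"hand":0.6},{"dr":[0,0,0],"dp":[0,0,0],"hand":0.5},{"dr":[0,0,0],"dp":[0,0,0],"hand":0.5},{"dr":[0,0,0],"dp":[0,0,0],"hand":0.5}]'; python3 s.py
```

```text
clock: 15.18
tool_pos: [0.5605, 0.2501, -0.0024]
tcp_rot: [[-0.982, -0.188, -0.001], [-0.188, 0.982, -0.001], [0.001, -0.001, -1.0]]
contact_force: [0.2, 0.1, 0.2]
gripper_width: 0.0853
grip_force: 0.0
TQ [ 0.02 -0.03 -0.01] F [0.2 0.1 0.2] P [560.5 250.1  -2.4]
clock: 15.6
tool_pos: [0.5613, 0.2511, -0.0006]
tcp_rot: [[-0.982, -0.188, 0.001], [-0.188, 0.982, 0.001], [-0.001, 0.0, -1.0]]
contact_force: [-1.2, -0.2, 6.2]
gripper_width: 0.0609
grip_force: 44.0
TQ [-0.11  0.27  0.03] F [-1.2 -0.2  6.2] P [561.3 251.1  -0.6]
```

```bash

python3 -m handwheel '[{"dr":[0,0,0],"dp":[0,0,0.3],"hand":0.5},{"dr":[0,0,0],"dp":[0,0,0.9],"hand":0.5},{"dr":[0,0,0],"dp":[0,0,1],"hand":0.5},{"dr":[0,0,0],"dp":[0,0,1],"hand":0.5},{"dr":[0,0,0],"dp":[0,-0.2,1],"hand":0.5}]'
python3 -m handwheel '[{"dr":[0,0,0],"dp":[-0.05,-0.5,1],"hand":0.5},{"dr":[0,0,0],"dp":[-0.05,-0.8,1],"hand":0.5},{"dr":[0,0,0],"dp":[-0.05,-0.9,0.8],"hand":0.5},{"dr":[0,0,0],"dp":[-0.05,-0.9,0.5],"hand":0.5},{"dr":[0,0,0],"dp":[-0.05,-0.9,0.3],"hand":0.5}]' >/dev/null
python3 -m handwheel '[{"dr":[0,0,0],"dp":[-0.05,-0.9,0],"hand":0.5},{"dr":[0,0,0],"dp":[-0.05,-0.9,0],"hand":0.5},{"dr":[0,0,0],"dp":[-0.05,-0.9,0],"hand":0.5},{"dr":[0,0,0],"dp":[-0.05,-0.9,0],"hand":0.5},{"dr":[0,0,0],"dp":[-0.05,-0.9,0],"hand":0.5}]'
python3 -m handwheel '[{"dr":[0,0,0],"dp":[-0.05,-0.9,0],"hand":0.5},{"dr":[0,0,0],"dp":[-0.05,-0.9,0],"hand":0.5},{"dr":[0,0,0],"dp":[0,-0.5,0],"hand":0.5},{"dr":[0,0,0],"dp":[0,0,0],"hand":0.5},{"dr":[0,0,0],"dp":[0,0,0],"hand":0.5}]'
python3 - <<'E'
from meas import *
import pickle
c=cam('wrist','w6.png');pickle.dump(c,open('w6.pkl','wb'));s=arm.sense();print(s['joint_pos'].round(1),s['tool_pos'])
E
```

```text
clock: 16.02
tool_pos: [0.5605, 0.2469, 0.1048]
tcp_rot: [[-0.982, -0.19, -0.0], [-0.19, 0.982, 0.001], [0.0, 0.001, -1.0]]
contact_force: [0.7, 0.8, -0.6]
gripper_width: 0.0609
grip_force: 43.8
clock: 16.85
tool_pos: [0.5481, 0.0319, 0.1937]
tcp_rot: [[-0.982, -0.188, -0.0], [-0.188, 0.982, -0.0], [0.0, -0.0, -1.0]]
contact_force: [-0.3, -0.1, -1.7]
gripper_width: 0.0606
grip_force: 43.9
clock: 17.27
tool_pos: [0.546, -0.0242, 0.1936]
tcp_rot: [[-0.982, -0.187, 0.0], [-0.187, 0.982, 0.001], [-0.0, 0.001, -1.0]]
contact_force: [0.1, 0.2, -1.1]
gripper_width: 0.0608
grip_force: 43.8
[ 30.3  37.7 -48.9 105.1  34.9  53.4  66.5] [ 0.54610372 -0.02292029  0.19374941]
```

View pics/w6.png

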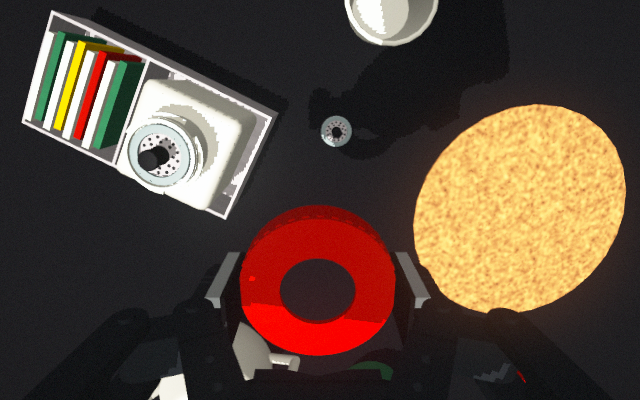

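Ring held level, its hole at (317,291). The strainer sits in the jar at (160,155). I'll get the relative offset from this one view.

```bash
python3 - <<'E'
from meas import *
import pickle
c=pickle.load(open('w6.pkl','rb'));P=cloud(c)*1000;h=cv2.cvtColor(c['pixels'],cv2.COLOR_RGB2HSV).astype(int);v,u=np.mgrid[0:400,0:640]
T=np.array([546.1,-22.9])
hole=(~redmask(c))&(np.hypot(u-317,v-291)<48)&(P[...,2]<150)
rm=redmask(c)&(np.hypot(u-318,v-285)<90);zt=np.nanpercentile(P[...,2][rm],[50,80,95]);print('ringz',zt)
cs,_=cv2.findContours(hole.astype(np.uint8),cv2.RETR_EXTERNAL,cv2.CHAIN_APPROX_NONE);k=max(cs,key=cv2.contourArea)[:,0]
for z in(.209,.212,.215):
    w=np.array([onz(c,*a,z)[:2]*1000 for a in k]);r=circ(w);print('hole',z,r)
g=(np.hypot(u-160,v-155)<36)&(h[...,0]>70)&(h[...,0]<125)&(h[...,1]>12)
cs,_=cv2.findContours(g.astype(np.uint8),cv2.RETR_EXTERNAL,cv2.CHAIN_APPROX_NONE);k=cv2.convexHull(max(cs,key=cv2.contourArea))[:,0]
w=np.array([onz(c,*a,.1088)[:2]*1000 for a in k]);print('gasket',circ(w),len(k))
print('jar',jar(c),)
x,y=circ(w)[0][:2];n=np.hypot(P[...,0]-x,P[...,1]-y);print('gasket z',np.nanmedian(P[...,2][(n>17)&(n<19.5)]),'rim z',np.nanmedian(P[...,2][(n>22.3)&(n<23.8)]))
E
```

```text
ringz [213.63318662 214.12787782 214.60238804]
hole 0.209 (array([548. , -23.9,  14.5]), np.float64(0.27))
hole 0.212 (array([546.1, -24.2,  14.2]), np.float64(0.27))
hole 0.215 (array([544.3, -24.6,  13.9]), np.float64(0.26))
gasket (array([ 531. , -132. ,   20.3]), np.float64(0.1)) 29
jar ((array([ 531.2, -132.7,   25.8]), np.float64(1.03)), array([107.76536695, 109.52225252]))
gasket z 109.04747571147932 rim z 104.6649410547612
```

```bash

python3 -m handwheel '[{"dr":[0,0,0],"dp":[-0.1,-0.5,0],"hand":0.5},{"dr":[0,0,0],"dp":[-0.1,-0.8,0],"hand":0.5},{"dr":[0,0,0],"dp":[-0.1,-0.8,0],"hand":0.5},{"dr":[0,0,0],"dp":[-0.1,-0.8,0],"hand":0.5},{"dr":[0,0,0],"dp":[-0.1,-0.8,0],"hand":0.5}]' >/dev/null
python3 -m handwheel '[{"dr":[0,0,0],"dp":[-0.07,-0.5,-0.4],"hand":0.5},{"dr":[0,0,0],"dp":[0,-0.14,-0.8],"hand":0.5},{"dr":[0,0,0],"dp":[0,0,-0.8],"hand":0.5},{"dr":[0,0,0],"dp":[0,0,-0.3],"hand":0.5},{"dr":[0,0,0],"dp":[0,0,0],"hand":0.5}]' >/dev/null
python3 -m handwheel '[{"dr":[0,0,0],"dp":[0,0,0],"hand":0.5}]' >/dev/null
python3 - <<'E'
from meas import *
import pickle
c=cam('wrist');S=cam('scene');s=arm.sense();print(s['joint_pos'].round(1),s['tool_pos'],s['contact_force'],s['torque'])
a=cv2.resize(c['pixels'][200:400,220:420],None,fx=2,fy=2);b=cv2.resize(S['pixels'][190:270,170:250],(400,400),interpolation=cv2.INTER_CUBIC)
cv2.imwrite('pics/a3.png',np.hstack([a,b])[...,::-1])
# knob vs hole in wrist image
P=cloud(c)*1000
hole=(~redmask(c));v,u=np.mgrid[0:400,0:640]
m=hole&(np.hypot(u-317,v-291)<48)
cs,_=cv2.findContours(m.astype(np.uint8),cv2.RETR_EXTERNAL,cv2.CHAIN_APPROX_NONE);k=max(cs,key=cv2.contourArea)[:,0]
w=np.array([onz(c,*a,s['tool_pos'][2]+.0195)[:2]*1000 for a in k]);print('hole',circ(w))
E
```

```text
[ 39.6  42.1 -45.7 107.8  40.4  47.7  73.5] [ 0.53271983 -0.1317208   0.13687762] [ 0.38436411  1.2028803  -0.58240183] [-0.00766729  0.05496887  0.00530208]
hole (array([ 530.8, -131.5,   14.2]), np.float64(0.26))
```

View pics/a3.png

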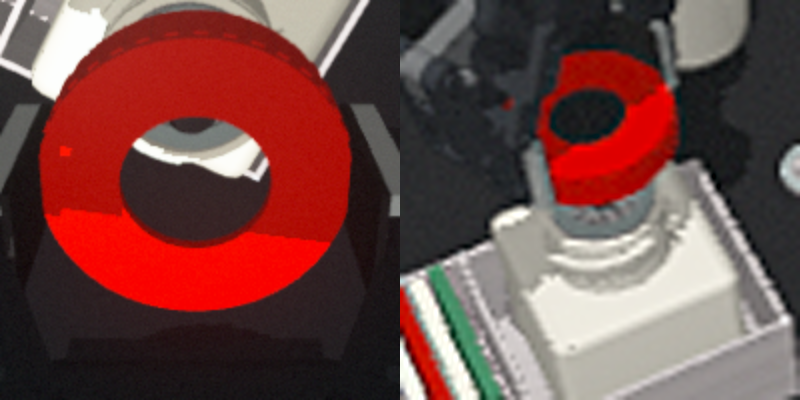

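Ring above the neck, hole and strainer concentric within about 0.5 mm. Lowering.

```bash

python3 -m handwheel '[{"dr":[0,0,0],"dp":[0,-0.015,-0.25],"hand":0.5},{"dr":[0,0,0],"dp":[0,0,-0.3],"hand":0.5},{"dr":[0,0,0],"dp":[0,0,0],"hand":0.5}]'>/dev/null; python3 s.py
python3 -m handwheel '[{"dr":[0,0,0],"dp":[0,0,-0.25],"hand":0.5},{"dr":[0,0,0],"dp":[0,0,-0.2],"hand":0.5},{"dr":[0,0,0],"dp":[0,0,0],"hand":0.5}]'>/dev/null; python3 s.py
python3 -m handwheel '[{"dr":[0,0,0],"dp":[0,0,-0.06],"hand":0.5},{"dr":[0,0,0],"dp":[0,0,-0.06],"hand":0.5},{"dr":[0,0,0],"dp":[0,0,0],"hand":0.5}]'>/dev/null; python3 s.py
```

```text
TQ [ 0.02  0.   -0.03] F [ 0.3 -0.2 -1.7] P [ 531.  -133.4  121.1]
TQ [-0.03  0.02 -0.02] F [-0.1 -0.9 -1.7] P [ 531.  -133.3  109.8]
TQ [-0.04 -0.05 -0.  ] F [ 0.  -1.1 -0.8] P [ 531.7 -133.2  107.8]
```

```bash

python3 -m handwheel '[{"dr":[0,0,0],"dp":[0.01,0.045,0],"hand":0.5},{"dr":[0,0,0],"dp":[0,0,-0.06],"hand":0.5},{"dr":[0,0,0],"dp":[0,0,0],"hand":0.5}]'>/dev/null; python3 s.py
python3 -m handwheel '[{"dr":[0,0,0],"dp":[0,0,-0.06],"hand":0.5},{"dr":[0,0,0],"dp":[0,0,0],"hand":0.5}]'>/dev/null; python3 s.py
python3 -m handwheel '[{"dr":[0,0,0],"dp":[0,0,-0.06],"hand":0.5},{"dr":[0,0,0],"dp":[0,0,0],"hand":0.5}]'>/dev/null; python3 s.py
```

```text
TQ [0.   0.02 0.  ] F [ 0.1  0.1 -1.6] P [ 532.  -132.   106.4]
TQ [ 0.03 -0.03 -0.01] F [ 0.3 -0.5 -1.3] P [ 531.9 -132.1  104.8]
TQ [0.01 0.03 0.04] F [-0.8  0.5 -1.3] P [ 531.8 -132.1  103.2]
```

```bash

python3 -m handwheel '[{"dr":[0,0,0],"dp":[0,0,-0.06],"hand":0.5},{"dr":[0,0,0],"dp":[0,0,0],"hand":0.5}]'>/dev/null; python3 s.py
python3 -m handwheel '[{"dr":[0,0,0],"dp":[0,0,-0.06],"hand":0.5},{"dr":[0,0,0],"dp":[0,0,0],"hand":0.5}]'>/dev/null; python3 s.py
```

```text
TQ [-0.01  0.05 -0.03] F [-0.8 -0.8 -1.4] P [ 531.9 -132.1  101.7]
TQ [ 0.05  0.03 -0.04] F [ 0.1  0.5 -1.1] P [ 531.9 -132.1  100.2]
```

```bash

python3 -m handwheel '[{"dr":[0,0,0],"dp":[0,0,-0.05],"hand":0.5},{"dr":[0,0,0],"dp":[0,0,0],"hand":0.5}]'>/dev/null; python3 s.py
python3 -m handwheel '[{"dr":[0,0,0],"dp":[0,0,-0.04],"hand":0.5},{"dr":[0,0,0],"dp":[0,0,0],"hand":0.5}]'>/dev/null; python3 s.py
```

```text
TQ [-0.07 -0.01 -0.04] F [-0.  -0.2 -1. ] P [ 531.9 -132.1   99. ]
TQ [-0.04 -0.   -0.02] F [ 1.2  0.1 -1.8] P [ 531.9 -132.2   98.1]
```

```bash

python3 -m handwheel '[{"dr":[0,0,0],"dp":[0,0,-0.04],"hand":0.5},{"dr":[0,0,0],"dp":[0,0,0],"hand":0.5}]'>/dev/null; python3 s.py
python3 -m handwheel '[{"dr":[0,0,0],"dp":[0,0,-0.04],"hand":0.5},{"dr":[0,0,0],"dp":[0,0,0],"hand":0.5}]'>/dev/null; python3 s.py
```

```text
TQ [-0.08 -0.01 -0.02] F [-0.6 -0.7 -2. ] P [ 531.9 -132.2   97.1]
TQ [-0.1  -0.04  0.  ] F [-0.6 -0.8 -1.5] P [ 531.9 -132.2   96.1]
```

```bash

python3 -m handwheel '[{"dr":[0,0,0],"dp":[0,0,-0.04],"hand":0.5},{"dr":[0,0,0],"dp":[0,0,0],"hand":0.5}]'>/dev/null; python3 s.py
python3 -m handwheel '[{"dr":[0,0,0],"dp":[0,0,-0.04],"hand":0.5},{"dr":[0,0,0],"dp":[0,0,0],"hand":0.5}]'>/dev/null; python3 s.py
```

```text
TQ [-0.1  -0.04 -0.02] F [ 0.3 -0.6 -2.5] P [ 531.9 -132.2   95.1]
TQ [-0.21 -0.01 -0.06] F [ 0.4 -1.2  0. ] P [ 532.  -132.2   94.1]
```

```bash

python3 -m handwheel '[{"dr":[0,0,0],"dp":[0,0,-0.03],"hand":0.5},{"dr":[0,0,0],"dp":[0,0,0],"hand":0.5}]'>/dev/null; python3 s.py
python3 -m handwheel '[{"dr":[0,0,-0.7],"dp":[0,0,-0.01],"hand":0.5},{"dr":[0,0,-0.7],"dp":[0,0,-0.01],"hand":0.5}]'>/dev/null; python3 s.py
python3 -m handwheel '[{"dr":[0,0,-0.7],"dp":[0,0,-0.01],"hand":0.5},{"dr":[0,0,-0.7],"dp":[0,0,-0.01],"hand":0.5}]'>/dev/null; python3 s.py
```

```text
TQ [-0.29  0.3  -0.04] F [-1.  -1.5  5.2] P [ 532.  -132.2   94. ]
TQ [-0.34  0.09  0.06] F [-0.6 -1.6  3.5] P [ 532.5 -132.5   93.5]
TQ [-0.31  0.02  0.07] F [-0.3  0.2  3.1] P [ 532.5 -132.4   92.9]
```

```bash

python3 -m handwheel '[{"dr":[0,0,-0.8],"dp":[0,0,-0.013],"hand":0.5},{"dr":[0,0,-0.8],"dp":[0,0,-0.013],"hand":0.5},{"dr":[0,0,-0.8],"dp":[0,0,-0.013],"hand":0.5}]'>/dev/null; python3 s.py
python3 -m handwheel '[{"dr":[0,0,-0.8],"dp":[0,0,-0.013],"hand":0.5},{"dr":[0,0,-0.8],"dp":[0,0,-0.013],"hand":0.5},{"dr":[0,0,-0.8],"dp":[0,0,-0.013],"hand":0.5}]'>/dev/null; python3 s.py
```

```text
TQ [-0.02 -0.01 -0.01] F [-1.2  0.9 -1.5] P [ 532.4 -131.9   91.7]
TQ [-0.2   0.27  0.11] F [-1.  -0.9  7.9] P [ 532.8 -131.9   91.3]
```

```bash

python3 -m handwheel '[{"dr":[0,0,-0.7],"dp":[0,0,0.01],"hand":0.5},{"dr":[0,0,-0.7],"dp":[0,0,0.01],"hand":0.5}]'|grep rot; python3 s.py
python3 -m handwheel '[{"dr":[0,0,-0.7],"dp":[0,0,0],"hand":0.5},{"dr":[0,0,-0.7],"dp":[0,0,0],"hand":0.5}]'|grep rot; python3 s.py
```

```text
tcp_rot: [[-0.626, 0.78, 0.001], [0.78, 0.626, 0.0], [-0.001, 0.001, -1.0]]
TQ [ 0.   -0.02  0.  ] F [ 0.1 -0.4 -0.5] P [ 532.6 -131.7   91.4]
tcp_rot: [[-0.487, 0.874, 0.001], [0.874, 0.487, 0.0], [-0.0, 0.001, -1.0]]
TQ [-0.07  0.08  0.01] F [0.4 0.5 1.7] P [ 532.6 -131.6   91.4]
```

```bash

python3 -m handwheel '[{"dr":[0,0,-0.6],"dp":[0,0,-0.01],"hand":0.5},{"dr":[0,0,-0.6],"dp":[0,0,0],"hand":0.5}]'|grep rot; python3 s.py
python3 -m handwheel '[{"dr":[0,0,-0.5],"dp":[0,0,0],"hand":0.5},{"dr":[0,0,-0.5],"dp":[0,0,0],"hand":0.5}]'|grep rot; python3 s.py
```

```text
tcp_rot: [[-0.357, 0.934, 0.002], [0.934, 0.357, 0.0], [-0.0, 0.002, -1.0]]
TQ [-0.07  0.09  0.04] F [ 0.4 -1.   3.4] P [ 532.8 -131.6   91.4]
tcp_rot: [[-0.243, 0.97, 0.002], [0.97, 0.243, 0.0], [-0.0, 0.002, -1.0]]
TQ [-0.08  0.02 -0.  ] F [-0.1 -0.1  3. ] P [ 532.9 -131.7   91.4]
```

```bash

python3 -m handwheel '[{"dr":[0,0,-0.5],"dp":[0,0,0],"hand":0.5},{"dr":[0,0,-0.4],"dp":[0,0,0],"hand":0.5}]'|grep rot; python3 s.py
python3 -m handwheel '[{"dr":[0,0,-0.4],"dp":[0,0,0],"hand":0.5},{"dr":[0,0,-0.4],"dp":[0,0,0],"hand":0.5}]'|grep rot; python3 s.py
```

```text
tcp_rot: [[-0.138, 0.99, 0.002], [0.99, 0.138, -0.0], [-0.0, 0.002, -1.0]]
TQ [-0.14  0.05  0.23] F [ 0.9 -0.6  3.7] P [ 532.8 -131.8   91.4]
tcp_rot: [[-0.044, 0.999, 0.002], [0.999, 0.044, -0.0], [-0.0, 0.002, -1.0]]
TQ [-0.25  0.04  0.66] F [-0.1 -0.7  3.3] P [ 532.8 -131.8   91.3]
```

Torque overshot (0.66). I stop and back off at once.

```bash

python3 -m handwheel '[{"dr":[0,0,0.5],"dp":[0,0,0],"hand":0.5}]'|grep rot; python3 s.py
python3 -m handwheel '[{"dr":[0,0,0],"dp":[0,0,0],"hand":0.5}]'|grep rot; python3 s.py
```

```text
tcp_rot: [[-0.102, 0.995, 0.002], [0.995, 0.102, -0.0], [-0.001, 0.002, -1.0]]
TQ [-0.07  0.04 -0.18] F [-0.4 -1.2  3.1] P [ 532.8 -131.8   91.3]
tcp_rot: [[-0.106, 0.994, 0.002], [0.994, 0.106, -0.0], [-0.0, 0.002, -1.0]]
TQ [-0.11  0.05  0.33] F [-0.6 -0.2  4.6] P [ 532.8 -131.8   91.3]
```

```bash

python3 -m handwheel '[{"dr":[0,0,0.5],"dp":[0,0,0],"hand":0.5},{"dr":[0,0,0.4],"dp":[0,0,0],"hand":0.5},{"dr":[0,0,0],"dp":[0,0,0],"hand":0.5}]'|grep rot; python3 s.py
python3 -m handwheel '[{"dr":[0,0,-0.2],"dp":[0,0,0],"hand":0.5}]'|grep rot; python3 s.py
python3 -m handwheel '[{"dr":[0,0,-0.2],"dp":[0,0,0],"hand":0.5}]'|grep rot; python3 s.py
```

```text
tcp_rot: [[-0.211, 0.977, 0.002], [0.977, 0.211, 0.0], [0.0, 0.002, -1.0]]
TQ [0.01 0.07 0.08] F [-0.2 -0.6  5.2] P [ 532.8 -131.7   91.4]
tcp_rot: [[-0.186, 0.983, 0.002], [0.983, 0.186, 0.001], [0.0, 0.002, -1.0]]
TQ [-0.06  0.08 -0.01] F [-0.4 -0.4  5.4] P [ 532.8 -131.7   91.4]
tcp_rot: [[-0.161, 0.987, 0.002], [0.987, 0.161, 0.0], [0.0, 0.002, -1.0]]
TQ [-0.06  0.04  0.16] F [0.6 0.5 4.7] P [ 532.7 -131.7   91.3]
```

```bash

python3 -m handwheel '[{"dr":[0,0,-0.1],"dp":[0,0,0],"hand":0.5}]'|grep rot; python3 s.py
```

```text
tcp_rot: [[-0.15, 0.989, 0.002], [0.989, 0.15, 0.0], [-0.0, 0.002, -1.0]]
TQ [-0.02  0.04  0.2 ] F [ 0.6 -0.3  5.3] P [ 532.7 -131.8   91.3]
```

```bash

python3 -m handwheel '[{"dr":[0,0,-0.06],"dp":[0,0,0],"hand":0.5}]'|grep rot; python3 s.py
```

```text
tcp_rot: [[-0.144, 0.99, 0.002], [0.99, 0.144, 0.0], [-0.0, 0.002, -1.0]]
TQ [-0.04  0.09  0.17] F [ 0.1 -0.4  5.1] P [ 532.8 -131.8   91.3]
```

```bash

python3 -m handwheel '[{"dr":[0,0,-0.1],"dp":[0,0,0],"hand":0.5}]'|grep rot; python3 s.py
```

```text
tcp_rot: [[-0.132, 0.991, 0.002], [0.991, 0.132, 0.0], [-0.0, 0.002, -1.0]]
TQ [-0.05  0.08  0.21] F [-0.   0.6  4.6] P [ 532.8 -131.8   91.3]
```

```bash

python3 -m handwheel '[{"dr":[0,0,-0.1],"dp":[0,0,0],"hand":0.5}]'|grep rot; python3 s.py
```

```text
tcp_rot: [[-0.12, 0.993, 0.002], [0.993, 0.12, 0.0], [-0.0, 0.002, -1.0]]
TQ [-0.07  0.11  0.33] F [ 0.9 -0.5  5. ] P [ 532.8 -131.8   91.3]
```

```bash

python3 -m handwheel '[{"dr":[0,0,0],"dp":[0,0,0.01],"hand":0.5},{"dr":[0,0,0],"dp":[0,0,0],"hand":1},{"dr":[0,0,0],"dp":[0,0,0],"hand":1},{"dr":[0,0,0],"dp":[0,0,0],"hand":1},{"dr":[0,0,0],"dp":[0,0,0],"hand":1}]'; python3 s.py
python3 -m handwheel '[{"dr":[0,0,0],"dp":[0,0,0.4],"hand":1},{"dr":[0,0,0],"dp":[0,0,0.8],"hand":1},{"dr":[0,0,0],"dp":[0,0,1],"hand":1},{"dr":[0,0,0],"dp":[0,0.4,1],"hand":1},{"dr":[0,0,0],"dp":[-0.3,0.6,0.8],"hand":1}]'|grep pos
python3 -m handwheel '[{"dr":[0,0,0],"dp":[-0.5,0.8,0],"hand":1},{"dr":[0,0,0],"dp":[-0.5,0.8,0],"hand":1},{"dr":[0,0,0],"dp":[0,0,0],"hand":1},{"dr":[0,0,0],"dp":[0,0,0],"hand":1}]'
python3 - <<'E'
from meas import *
for n in('top','scene','wrist'):
    c=cam(n,'f_'+n+'.png');P=cloud(c)*1000;m=redmask(c)&(np.hypot(P[...,0]-532,P[...,1]+132)<40)&(P[...,2]>85)
    if m.sum()<30: print(n,m.sum());continue
    A=P[m];A=A[A[:,2]>np.nanpercentile(A[:,2],40)];a,*_=np.linalg.lstsq(np.c_[A[:,:2]-[532,-132],np.ones(len(A))],A[:,2],rcond=None)
    print(n,m.sum(),ell(c,m,.110),'plane deg',np.degrees(a[:2]).round(1),'top z',a[2].round(1))
S=cam('scene')['pixels'];b=cv2.resize(S[190:280,160:250],(480,480),interpolation=cv2.INTER_CUBIC);cv2.imwrite('pics/fin.png',b[...,::-1])
E
```

```text
clock: 24.33
tool_pos: [0.5317, -0.132, 0.0907]
tcp_rot: [[-0.12, 0.993, -0.001], [0.993, 0.12, 0.0], [0.0, -0.001, -1.0]]
contact_force: [-0.9, -0.7, -0.4]
gripper_width: 0.0854
grip_force: 0.0
TQ [ 0.    0.01 -0.01] F [-0.9 -0.7 -0.4] P [ 531.7 -132.    90.7]
tool_pos: [0.5261, -0.1083, 0.1933]
clock: 25.08
tool_pos: [0.4992, -0.0661, 0.1919]
tcp_rot: [[-0.123, 0.992, 0.001], [0.992, 0.123, -0.0], [-0.0, 0.001, -1.0]]
contact_force: [-0.4, -0.6, 0.3]
gripper_width: 0.0854
grip_force: 0.0
top 0
scene 615 ([array([ 536.1, -134.2]), array([61.2, 74.8])], array([210.1, 230.6])) plane deg [0.1 0.3] top z 111.6
wrist 4480 ([array([ 531.3, -130.7]), array([62.5, 69.5])], array([350.7, 290.8])) plane deg [-0.  0.] top z 111.8
```

View pics/fin.png

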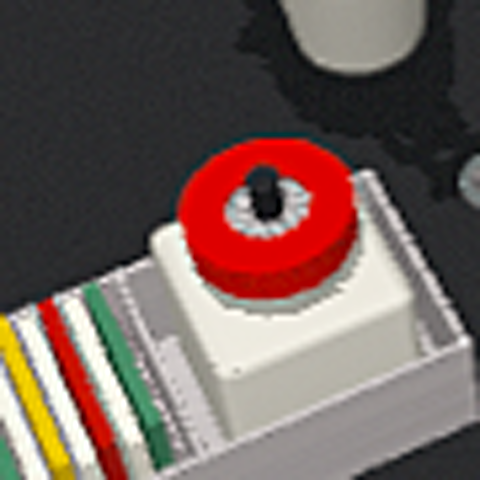

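The ring sits level and concentric at (268,218), with the knob centred through it. The strainer is home, and the ring's top height (111.7 mm) matches the clamped position.

```bash
python3 -c "
from cell import arm
print(arm.sign_off())"
```

```text
the job is handed in; nothing more can be done
None
```

The strainer is seated and the ring is on level, tightened to about 0.3 N m and released, and the job is handed in; while tightening, the ring briefly reached about 0.66 N m, over the 0.5 limit, so I loosened it and retightened, and that overshoot may count against the result.

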